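# Tip the bench meter onto its back and switch it on

## Robot

A 6-joint arm with a two-finger parallel gripper is mounted at the origin on the work surface. World frame = base frame: x ahead of the robot, y to its left, z up, the work surface at z = 0. Lengths are in m, angles in degrees, forces in N, time in s.
With the tool pointing down it reaches from about 0.4 to 0.825 m from the base axis. Payload 7 kg.
Tool frame: the origin (TCP) lies midway between the tips of the shut fingers; the grasp point (between the pads) lies 19 mm behind it; z points along the fingers, y is the line along which they close (so a half turn about z gives the same grasp; the last joint's range is limited). The gripper opens to 88 mm and grips with 3 to 60 N. Pads are 19 mm wide; open, the fingers measure 130 mm over their backs; the gripper's body (78 mm by 193 mm) begins 47 mm behind the grasp point.
Start: joints at [-46.748, 20.546, 0.682, 0, -70.136, -16.507], TCP at [0.304, -0.603, 0.202] pointing down, gripper open.
Joint ranges: [-176.03, 176.03], [-82.01, 121.73], [-58.28, 71.71], [-173.87, 95.51], [-174.79, -0.11], [-173.66, 173.66]. Speed limits (degrees/s): [136.94, 136.94, 172.46, 180, 180, 180].

## Interface

Orientations are given as a 3x3 rotation matrix whose columns are the frame's x, y, z axes.
In Python, from rig import robot gives the robot as it stands. Calls block until the motion is done:
- robot.goto(position, orientation): joint-space move of the TCP to a pose.
- robot.servo_line(position, ori=None, speed=0.15): straight line of the TCP; ori=None keeps the orientation; speed is the mean speed in m/s.
- robot.movej(angles): joint-space move.
- robot.move_gripper(opening): opening from 0.0 (shut) to 1.0 (fully open); the grip force is fixed at half the most; returns when the fingers have stopped.
- robot.dwell(seconds).
- robot.ik(position, orientation): joint angles nearest the present ones, or None.
- robot.grab_frame(name): name is "scene" or "top" or "wrist"; returns (picture, depth): 384x512x3 uint8, red, green, blue; 384x512 float32, m along the optical axis (not along the pixel's ray), 0 where there is no reading.
- robot.camera_info(name): a dict with "vfov" (degrees; the focal length in pixels is half the picture's height over the tangent of half this angle, whatever the lens; pixels are square), "cx", "cy" (the principal point, pixels), "k1" (the pictures are not rectified: a ray, as slopes to the right and down, at radius r is drawn at 1 + k1 r^2 times it, then the intrinsics apply), "view" (4x4, takes a point from world to camera coordinates); the wrist camera has in their place "T_tool_cam" (4x4, takes a point from camera to tool coordinates, whose origin is the TCP and whose axes are the flange's). Camera axes: x right, y down, z forward; pixel columns grow to the right and rows downward; lengths in m; the calibration is good to about 2 mm. A picture is of the moment at which its call begins: read the wrist's pose just before it. camera_info takes no time and is no camera call.
A pose or a line that the arm cannot do raises robot.Unreachable and nothing moves.
- robot.job_done(): hands the job in; it is judged then, once.
Readings, each from a call of its own:
- robot.read_t(): time.
- robot.read_qpos(): joint angles.
- robot.read_qvel(): joint speeds.
- robot.read_effort(): joint torques, N m.
- robot.read_position(): TCP position.
- robot.read_tcp_rot(): TCP orientation.
- robot.read_force(): force on the tool from outside, world axes, zero at the start.
- robot.read_ft_torque(): the same for the moment, N m.
- robot.read_grip_width(): opening from 0.0 (shut) to 1.0 (fully open).
- robot.read_finger_force(): force on a finger pad.
Only numpy, scipy, OpenCV 4.12 (cv2) and the standard library are available. Lean on these libraries where they do the work, as an engineer would, in place of code of your own. Each camera call takes 0.05 s, during which the arm holds its last target. There are 200 camera calls.

## Task

The bench meter has been left standing on its end. Push it over with the fingers so that it lies flat on its back on the rubber mat with its dial facing up, then press its power button all the way down and let it come up again. Only push and press: do not pinch or lift the meter, and leave the bottle, the jar and the screwdriver as they are.

Things in the scene. Friction and masses are not known exactly. Their poses are not given: they have to be found in the camera images.
- meter: Bench meter, 0.55 to 0.8 kg, grey case with a black band round its middle: 60 mm deep (own x), 110 wide (y), 170 high (z). Origin: centre of the end it stands on at the start. Own x runs from dial side (face at x = -30 mm) to back (x = +30, plus four rubber feet 5 mm high). At the start the dial looks away from the robot, within 1 rad of +x, with free mat behind its back.
- meter_mid (a point): Centre of the meter's case, 85 mm along own z from its origin. Pushed level on the dial face near its top the meter tips about its rear bottom edge, passes balance at about 0.35 rad of lean, then falls on its back by itself; pushed low it slides. On its back, the dial face is up, 65 mm above the mat.
- meter_face: Front shell of the meter (front 15 mm of its depth), fixed to it; same origin and axes. On its face: a white dial window in the upper half (z 94 to 160 mm, flush within 3 mm), a round black range knob, 38 mm in diameter, sticking out 14 mm at y = +24, z = 60 mm, and the power button at y = -28, z = 36 mm.
- meter_back: Rear shell of the meter's case with the rubber feet (the rear 15 mm of its depth), fixed to it; same origin and axes as the meter.
- power_top (a point): Centre of the outer face of the power button's cap, on the dial face. The button is a white round cap, 22 mm in diameter, its outer face 22 mm proud of the dial face, in a black round housing 38 mm in diameter and 12 mm high, and is pressed towards the meter's back (straight down once the meter lies on its back).
- power (a joint): Travel of the power button in m: 0 released, 0.006 fully pressed. A spring brings it back up; fully down takes about 4 N.
- mat: Black rubber mat fixed to the bench, 340 x 260 mm, 3 mm thick. Origin: centre of its underside, on the bench. Own x runs along its 340 mm side; the meter stands near the mat's +x end, dial roughly towards +x.
- bottle: Pale plastic bottle with a black cap, 42 mm in diameter, 110 mm high, standing beside the mat. Origin: centre of its underside.
- jar: Brown glass jar with a steel cap, 48 mm in diameter, 65 mm high, standing beside the mat. Origin: centre of its underside.
- driver: Screwdriver with wooden handle, 160 mm long, lying on the bench across the +x end of the mat, about 45 mm from that edge. Origin: on the bench under its middle; own x runs along it from handle to tip.
There are look-alikes about, which are no part of the job. Leave any blue or turquoise look-alike of the meter alone. Of the things that look like the bottle, take the one that is farthest to the robot's left at the start.

How it is judged:
By the outcome, as a careful person would: the job done as asked, in the order asked, and still so for the second after the job is handed in, with the robot touching nothing.
It also fails if it takes over 43 s, if anything falls off the work surface, if the arm or the gripper's body presses on something with over 40 N, if the wrist force passes 120 N, or if a joint passes its speed limit or range.

## Working session

There is one attempt and no reset: what is moved stays moved. The work goes in short steps, each a Python script; the robot and the scene stay as the last script left them, time stands still between calls to the robot, and variables do not carry over. Pictures are saved under pics/ and viewed, at most 10 in all, crops included, and the job is handed in when it is done.

```bash
mkdir -p pics; ls
cat > h.py <<'E'
import numpy as np, cv2
from rig import robot
def save(name,fn):
    p,d=robot.grab_frame(name); cv2.imwrite('pics/'+fn+'.png',p[:,:,::-1]); np.save('pics/'+fn+'.npy',d); return p,d
def cam(name):
    i=robot.camera_info(name); 
    if 'view' in i: T=np.linalg.inv(np.array(i['view']))
    else:
        W=np.eye(4);W[:3,:3]=robot.read_tcp_rot();W[:3,3]=robot.read_position();T=W@np.array(i['T_tool_cam'])
    f=192/np.tan(np.radians(i['vfov'])/2)
    K=np.array([[f,0,i['cx']],[0,f,i['cy']],[0,0,1.]]); return K,np.array([i['k1'],0,0,0.]),T
def ray(c,uv):
    K,D,T=c; n=cv2.undistortPoints(np.array(uv,float).reshape(-1,1,2),K,D)[:,0]
    return np.c_[n,np.ones(len(n))]@T[:3,:3].T, T[:3,3]
def onplane(c,uv,z):
    r,o=ray(c,uv); return o+r*((z-o[2])/r[:,2])[:,None]
def cloud(c,d):
    v,u=np.mgrid[:384,:512]; r,o=ray(c,np.c_[u.ravel(),v.ravel()])
    P=(o+r*d.ravel()[:,None]).reshape(384,512,3); P[d==0]=np.nan; return P
E
python3 - <<'E'
from h import *
for n in('scene','top'):
    save(n,n+'0'); i=robot.camera_info(n); print({k:v for k,v in i.items() if k!='view'}, cam(n)[2].round(3).tolist())
a=[cv2.imread(f'pics/{n}0.png') for n in('scene','top')]
cv2.imwrite('pics/both0.png',cv2.resize(np.hstack(a),(800,300)))
E
```

```text
pics
{'vfov': 57.77625419984705, 'cx': 256.81819812175394, 'cy': 189.5746819932372, 'k1': -0.03523775164159011} [[0.525, 0.617, -0.587, 1.192], [0.851, -0.384, 0.358, -0.355], [-0.005, -0.687, -0.727, 0.753], [0.0, 0.0, 0.0, 1.0]]
{'vfov': 53.33690750075025, 'cx': 256.88556102977253, 'cy': 195.3253171473518, 'k1': -0.11130757256546857} [[-0.001, -1.0, 0.024, 0.581], [-1.0, 0.001, 0.01, -0.044], [-0.01, -0.024, -1.0, 1.209], [0.0, 0.0, 0.0, 1.0]]
```

View pics/scene0.png

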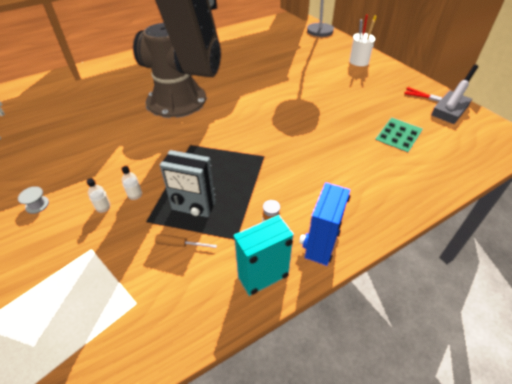

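View pics/top0.png

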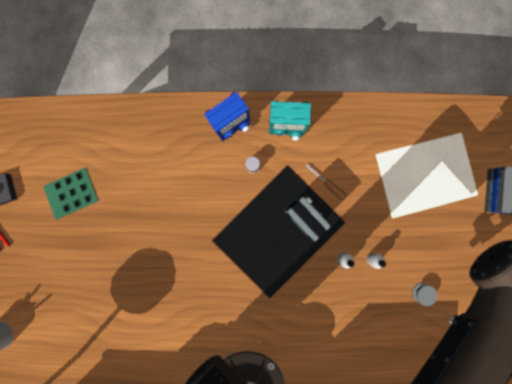

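The grey meter is at scene (188,185) / top (310,217), dial towards the scene camera. Look-alikes: turquoise meter at scene (264,255) / top (290,118) and blue one at scene (327,222) / top (228,116). The bottle is at top (345,262), the left one of the pair with (376,262). The driver is at top (325,180), and jar-like things are at top (252,164) and (425,295).

```bash
cat > m.py <<'E'
from h import *
for n in('top','scene'):
    c=cam(n); d=np.load(f'pics/{n}0.npy'); P=cloud(c,d); 
    uv=onplane(c,[(310,217),(345,262),(252,164),(325,180),(376,262),(425,295)] if n=='top' else [(188,160)],0.0); print(uv.round(3).tolist())
    ctr=np.array([0.60,-0.15])
    m=(np.hypot(P[...,0]-ctr[0],P[...,1]-ctr[1])<.13)
    t=m&(P[...,2]>.168)&(P[...,2]<.185)
    q=P[t]; print(n,len(q),q.mean(0) if len(q) else '')
    if len(q)>5:
        r=cv2.minAreaRect(q[:,:2].astype(np.float32)); print(r, cv2.boxPoints(r).tolist())
    for cc in [(uv[1][:2]) if n=='top' else None, uv[2][:2] if n=='top' else None]:
        if cc is None: continue
        k=(np.hypot(P[...,0]-cc[0],P[...,1]-cc[1])<.06)&(P[...,2]>.04); print(np.nanmean(P[k],0),np.nanmax(P[k][:,2]))
    mat=(cv2.cvtColor(cv2.imread(f'pics/{n}0.png'),cv2.COLOR_BGR2GRAY)<45)&(P[...,2]<.012)&(np.hypot(P[...,0]-.58,P[...,1]+.1)<.25)
    r=cv2.minAreaRect(P[mat][:,:2].astype(np.float32));print('mat',r,cv2.boxPoints(r).round(3).tolist())
E
python3 m.py
python3 - <<'E'
import cv2
a=cv2.imread('pics/scene0.png')[130:260,80:310];b=cv2.imread('pics/top0.png')[150:280,230:400]
import numpy as np
cv2.imwrite('pics/crop0.png',cv2.resize(np.hstack([a,b]),None,fx=2,fy=2,interpolation=2))
E
```

```text
[[0.542, -0.199, 0.0], [0.399, -0.311, 0.0], [0.71, -0.016, 0.0], [0.659, -0.248, 0.0], [0.398, -0.411, 0.0], [0.289, -0.574, 0.0]]
top 902 [ 0.54315078 -0.17240928  0.17393552]
((0.5430285334587097, -0.17255611717700958), (0.11045647412538528, 0.060146935284137726), 42.79030227661133) [[0.4820701479911804, -0.18800434470176697], [0.5229290127754211, -0.2321428656578064], [0.603986918926239, -0.1571078896522522], [0.5631280541419983, -0.11296936869621277]]
[ 0.3728332  -0.32940349  0.64861563] 0.7228024762787457
[ 0.70375416 -0.01655108  0.06451738] 0.07113244962806275
mat ((0.49808469414711, -0.101651132106781), (0.25545307993888855, 0.33629608154296875), 44.973262786865234) [[0.289000004529953, -0.0729999989271164], [0.5270000100135803, -0.3109999895095825], [0.7070000171661377, -0.12999999523162842], [0.4699999988079071, 0.1080000028014183]]
[[0.353, -0.104, -0.0]]
scene 775 [ 0.5497522  -0.17286677  0.1745161 ]
((0.5465908646583557, -0.171432226896286), (0.10841834545135498, 0.06174037605524063), 42.04091262817383) [[0.4856589436531067, -0.18480773270130157], [0.527004063129425, -0.23066027462482452], [0.6075227856636047, -0.15805672109127045], [0.5661776661872864, -0.1122041791677475]]
mat ((0.4804459512233734, -0.14115893840789795), (0.16287651658058167, 0.30043184757232666), 45.08654022216797) [[0.31700000166893005, -0.09300000220537186], [0.5289999842643738, -0.3050000071525574], [0.6439999938011169, -0.1899999976158142], [0.4320000112056732, 0.023000000044703484]]
```

View pics/crop0.png

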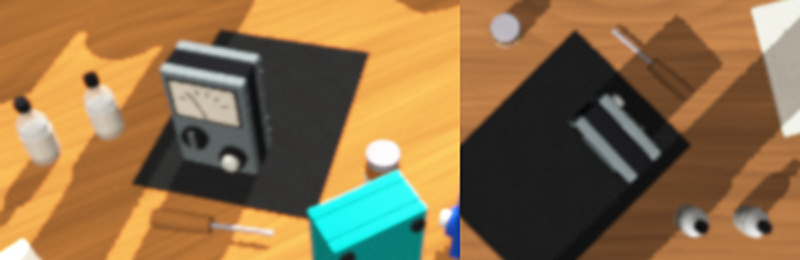

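The crop confirms the choice: grey case with black band, white dial on the side facing −47°, knob at crop (193,137) and white button at crop (230,161). The bottle pair and the driver are clear of the push path. I'll push level near the top of the dial face.

```bash
cat >> h.py <<'E'
a=np.radians(132.4); X=np.array([np.cos(a),np.sin(a),0]); Y=np.array([-X[1],X[0],0]); Z=np.array([0,0,1.])
C=np.array([.545,-.172,0])
def tool(y): return np.c_[np.cross(y,-Z),y,-Z]
E
python3 - <<'E'
from h import *
robot.move_gripper(0.4)
p=C-X*.085; p[2]=.27
best=min([R for R in(tool(Y),tool(-Y)) if robot.ik(p,R) is not None],key=lambda R:abs(np.array(robot.ik(p,R))-robot.read_qpos()).max())
print(robot.ik(p,best))
robot.goto(p,best); p[2]=.148; robot.servo_line(p,speed=.15)
for s in (-.045,-.03,-.015,0,.015,.025,.035):
    q=C+X*s;q[2]=.148; robot.servo_line(q,speed=.06); print(s,robot.read_force().round(1),round(robot.read_t(),2))
save('scene','s1')
E
```

```text
[ -4.03540117  15.99382944   2.91967003   0.         -76.92584059
  46.43540117]
-0.045 [ 0.5 -0.4 -0.4] 4.63
-0.03 [ 0.9 -3.1  5.5] 5.03
-0.015 [-0.  -0.5  0.9] 5.43
0 [ 0.5 -0.4 -0.4] 5.83
0.015 [ 0.2 -0.  -0.2] 6.23
0.025 [ 1.1  0.8 -0.9] 6.55
0.035 [0.2 0.5 1.4] 6.87
```

View pics/s1.png

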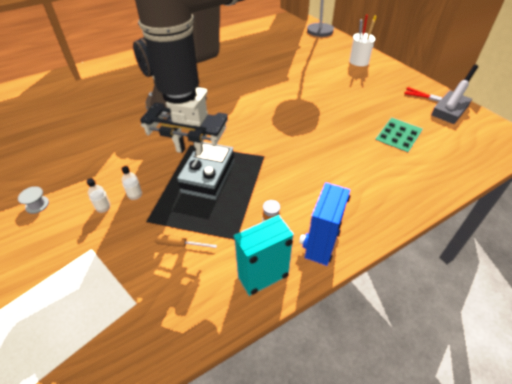

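The meter lies flat on its back at scene (206,170), dial up, button at about (208,171) and knob at (195,168). Next: rise, shut the fingers and look from above.

Run:
```python
from h import *
R=robot.read_tcp_rot()
p=robot.read_position(); p[2]=.24; robot.servo_line(p,speed=.2)
q=np.array([.521,-.105,.26])-X*.06; robot.goto(q,R); robot.move_gripper(0.0)
c=cam('wrist'); img,d=save('wrist','w1'); P=cloud(c,d); np.save('pics/w1P.npy',P)
img2,d2=save('scene','s2'); P2=cloud(cam('scene'),d2)
for im,PP in((img,P),(img2,P2)):
    t=(PP[...,2]>.055)&(PP[...,2]<.078)&(np.hypot(PP[...,0]-.47,PP[...,1]+.09)<.16)
    print(t.sum(),cv2.minAreaRect(PP[t][:,:2].astype(np.float32)),np.median(PP[t][:,2]))
    b=(PP[...,2]>.086)&(PP[...,2]<.096)&(im.min(2)>120)&(np.hypot(PP[...,0]-.52,PP[...,1]+.1)<.08)
    print(b.sum(),PP[b].mean(0) if b.any() else '')
print(robot.read_t(),c[2].round(3).tolist())
```

```text
2589 ((0.49339449405670166, -0.11421463638544083), (0.1100182756781578, 0.09216253459453583), 42.84465408325195) 0.06738549157975726
186 [ 0.52175834 -0.10364869  0.08924877]
1451 ((0.4658971130847931, -0.08644159138202667), (0.11148270219564438, 0.17437532544136047), 42.71379089355469) 0.07044086822332485
39 [ 0.52180251 -0.10389078  0.09151049]
8.6917 [[-0.738, -0.65, -0.181, 0.611], [-0.675, 0.711, 0.199, -0.202], [-0.0, 0.269, -0.963, 0.442], [0.0, 0.0, 0.0, 1.0]]
```

View pics/w1.png

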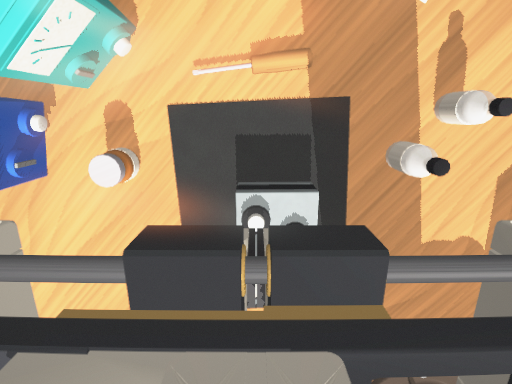

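The wrist view shows the white cap at (256,220) on the meter's near end. Wrist and scene depth agree on it at (0.522, −0.104), z about 0.090. Now press it with the shut fingers, watching the force.

Run:
```python
from h import *
p=np.array([.522,-.104,.115]); robot.goto(p,robot.read_tcp_rot()); robot.dwell(.3)
f0=robot.read_force()[2]; print(f0)
for z in np.r_[.096,np.arange(.093,.079,-.001)]:
    p[2]=z; robot.servo_line(p,speed=.02); robot.dwell(.1); f=robot.read_force()[2]-f0; print(round(z,4),round(robot.read_position()[2],4),round(f,2))
    if f>12: break
robot.dwell(.3); print(robot.read_force())
print(save('scene','s3')[0].shape)
p[2]=.13; robot.servo_line(p,speed=.08)
p[2]=.25; robot.servo_line(p,speed=.2)
robot.goto(np.array([.48,-.36,.3]),robot.read_tcp_rot())
img2,d2=save('scene','s4'); PP=cloud(cam('scene'),d2)
b=(PP[...,2]>.08)&(PP[...,2]<.097)&(img2.min(2)>120)&(np.hypot(PP[...,0]-.52,PP[...,1]+.1)<.05)
print(b.sum(),PP[b].mean(0),robot.read_t(),robot.read_force())
```

```text
-0.30726237340767426
0.096 0.0962 0.46
0.093 0.093 -0.45
0.092 0.092 0.96
0.091 0.091 0.07
0.09 0.09 -0.5
0.089 0.089 0.75
0.088 0.088 0.29
0.087 0.087 -0.14
0.086 0.086 -0.06
0.085 0.085 0.01
0.084 0.084 1.1
0.083 0.083 1.69
0.082 0.082 -0.28
0.081 0.081 0.42
0.08 0.08 0.47
[-1.45646532 -0.39510088 -0.76908862]
(384, 512, 3)
58 [ 0.52019237 -0.10395073  0.08834821] 18.775 [-0.66016809  0.17835365  0.06652972]
```

View pics/s4.png

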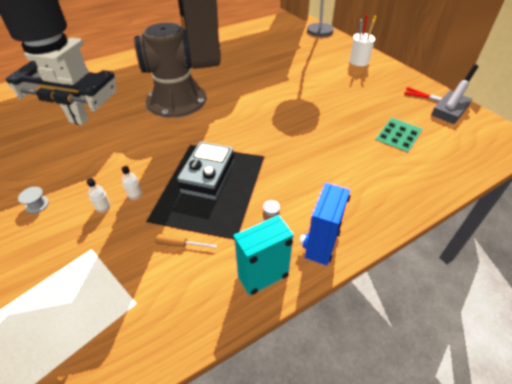

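No press force was felt. The view shows the meter flat at (206,170) and the button still up, so I'll look at the picture taken during the press.

Run:
```python
from h import *
print(robot.read_grip_width())
a=cv2.imread('pics/s3.png')[90:220,130:290]; b=cv2.imread('pics/s4.png')[130:220,160:270]
b=cv2.resize(b,(int(130*110/90),130))
cv2.imwrite('pics/c3.png',cv2.resize(np.hstack([a,b]),None,fx=2.4,fy=2.4,interpolation=2))
for n in('s3','s4'):
    P=cloud(cam('scene'),np.load(f'pics/{n}.npy')); m=(np.hypot(P[...,0]-.522,P[...,1]+.104)<.03)&(P[...,2]>.075)
    print(n); q=P[m]; q=q[np.argsort(q[:,2])]; print(len(q),q[::max(1,len(q)//25)].round(3).tolist())
```

```text
0.00388997777913962
s3
562 [[0.536, -0.113, 0.075], [0.528, -0.09, 0.08], [0.529, -0.115, 0.082], [0.507, -0.113, 0.083], [0.529, -0.099, 0.09], [0.531, -0.11, 0.108], [0.527, -0.116, 0.115], [0.533, -0.109, 0.12], [0.535, -0.095, 0.126], [0.537, -0.095, 0.131], [0.527, -0.11, 0.138], [0.54, -0.101, 0.143], [0.519, -0.122, 0.148], [0.54, -0.127, 0.189], [0.534, -0.131, 0.196], [0.535, -0.123, 0.2], [0.548, -0.114, 0.208], [0.535, -0.126, 0.214], [0.55, -0.108, 0.219], [0.529, -0.133, 0.225], [0.525, -0.133, 0.229], [0.53, -0.132, 0.234], [0.532, -0.124, 0.239], [0.538, -0.119, 0.241], [0.534, -0.124, 0.246], [0.547, -0.119, 0.284]]
s4
120 [[0.537, -0.11, 0.075], [0.533, -0.089, 0.076], [0.538, -0.105, 0.077], [0.538, -0.107, 0.079], [0.531, -0.098, 0.079], [0.537, -0.104, 0.08], [0.514, -0.089, 0.08], [0.514, -0.12, 0.081], [0.531, -0.094, 0.081], [0.507, -0.117, 0.081], [0.518, -0.116, 0.081], [0.53, -0.119, 0.082], [0.535, -0.096, 0.082], [0.525, -0.113, 0.082], [0.538, -0.101, 0.082], [0.533, -0.108, 0.083], [0.537, -0.103, 0.083], [0.537, -0.11, 0.083], [0.532, -0.11, 0.083], [0.53, -0.109, 0.084], [0.53, -0.106, 0.086], [0.528, -0.104, 0.088], [0.529, -0.099, 0.09], [0.524, -0.108, 0.091], [0.529, -0.102, 0.091], [0.517, -0.099, 0.091], [0.525, -0.102, 0.092], [0.521, -0.101, 0.092], [0.519, -0.097, 0.092], [0.523, -0.099, 0.093]]
```

View pics/c3.png

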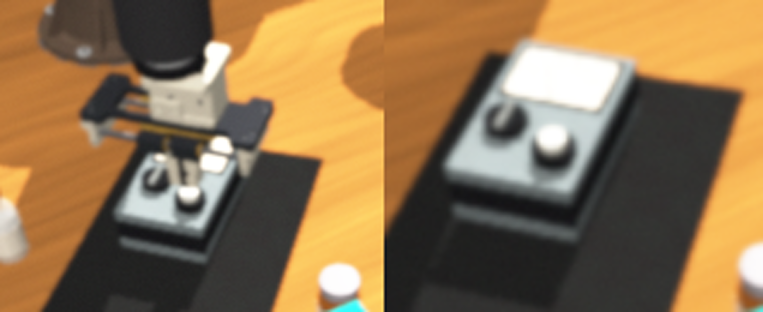

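Run:
```python
from h import *
c=cam('scene');d3,d4=np.load('pics/s3.npy'),np.load('pics/s4.npy')
P3,P4=cloud(c,d3),cloud(c,d4)
K,D,T=c; V=np.linalg.inv(T)
for z in(.08,.09): print(z,cv2.projectPoints(np.array([[.522,-.104,z]]),cv2.Rodrigues(V[:3,:3])[0],V[:3,3],K,D)[0].ravel())
ch=(abs(d3-d4)>.006)&(d3>0)&(np.hypot(P3[...,0]-.522,P3[...,1]+.104)<.04)
for v in range(154,180): 
    u=np.where(ch[v])[0]
    print(v,(u.min(),u.max(),np.nanmean(P3[v,u],0).round(3).tolist()) if len(u) else '', P3[v,208].round(3),P4[v,208].round(3))
```

```text
0.08 [208.48387064 172.74253764]
0.09 [208.10515004 170.13951872]
154 (np.int64(196), np.int64(214), [0.539, -0.123, 0.17]) [ 0.565 -0.114  0.185] [ 0.442 -0.067  0.074]
155 (np.int64(198), np.int64(214), [0.535, -0.118, 0.161]) [ 0.567 -0.116  0.184] [ 0.442 -0.068  0.07 ]
156 (np.int64(198), np.int64(213), [0.523, -0.114, 0.147]) [ 0.566 -0.115  0.18 ] [ 0.448 -0.07   0.072]
157 (np.int64(198), np.int64(213), [0.528, -0.11, 0.146]) [ 0.536 -0.104  0.149] [ 0.454 -0.073  0.074]
158 (np.int64(199), np.int64(213), [0.53, -0.108, 0.143]) [ 0.536 -0.105  0.146] [ 0.456 -0.074  0.072]
159 (np.int64(199), np.int64(213), [0.53, -0.108, 0.139]) [ 0.537 -0.105  0.143] [ 0.461 -0.076  0.072]
160 (np.int64(200), np.int64(213), [0.53, -0.107, 0.135]) [ 0.536 -0.105  0.139] [ 0.463 -0.078  0.07 ]
161 (np.int64(200), np.int64(213), [0.53, -0.108, 0.132]) [ 0.537 -0.106  0.136] [ 0.467 -0.08   0.071]
162 (np.int64(200), np.int64(214), [0.529, -0.106, 0.127]) [ 0.535 -0.106  0.131] [ 0.472 -0.082  0.072]
163 (np.int64(200), np.int64(214), [0.529, -0.107, 0.123]) [ 0.535 -0.106  0.128] [ 0.474 -0.08
[... 660 characters left out ...]
093] [ 0.522 -0.104  0.091]
171 (np.int64(206), np.int64(206), [0.521, -0.11, 0.089]) [ 0.528 -0.107  0.093] [ 0.527 -0.107  0.092]
172 (np.int64(199), np.int64(199), [0.496, -0.122, 0.071]) [ 0.526 -0.107  0.088] [ 0.527 -0.107  0.089]
173  [ 0.526 -0.107  0.084] [ 0.529 -0.108  0.087]
174 (np.int64(208), np.int64(208), [0.525, -0.107, 0.08]) [ 0.525 -0.107  0.08 ] [ 0.53  -0.109  0.084]
175  [ 0.53  -0.11   0.081] [ 0.532 -0.11   0.083]
176  [ 0.535 -0.112  0.083] [ 0.534 -0.111  0.081]
177  [ 0.534 -0.112  0.078] [ 0.534 -0.112  0.078]
178 (np.int64(197), np.int64(197), [0.517, -0.138, 0.073]) [ 0.536 -0.113  0.075] [ 0.534 -0.112  0.073]
179  [ 0.534 -0.112  0.07 ] [ 0.534 -0.112  0.069]
```

The scene depth puts the fingertips at about z 0.109 while the TCP reads 0.080, so nothing was pressed. I'll go back above the button and check the height readings before pressing again.

Run:
```python
from h import *
R=robot.read_tcp_rot()
c=cam('scene')
p=np.array([.522,-.104,.13]); robot.goto(p,R)
def chk(n):
    pos=robot.read_position();q=robot.read_qpos()
    d=save('scene',n)[1];P=cloud(c,d);d4=np.load('pics/s4.npy')
    ch=(abs(d-d4)>.008)&(d>0)&(np.hypot(P[...,0]-.522,P[...,1]+.104)<.03)
    z=np.sort(P[ch][:,2]); 
    cw=cam('wrist'); img,dw=save('wrist',n+'w'); Pw=cloud(cw,dw)
    m=(img.min(2)>150)&(np.hypot(Pw[...,0]-.522,Pw[...,1]+.104)<.04)
    mt=(abs(Pw[...,0]-.56)<.02)&(abs(Pw[...,1]+.2)<.02)
    print(n,pos.round(4),np.round(q,2),'fingers low z',z[[3,10,20]].round(3),'cap wrist',m.sum(),np.nanmedian(Pw[m],0).round(3),'mat z',np.nanmedian(Pw[mt][:,2]),robot.read_t())
    print(robot.read_tcp_rot()[:,2].round(3))
chk('t1')
p[2]=.1; robot.servo_line(p,speed=.05); chk('t2'); print(robot.ik(p,R), robot.read_grip_width())
```

```text
t1 [ 0.5227 -0.1043  0.1308] [  9.76  10.72 -22.89  -0.07 -56.44  32.77] fingers low z [0.158 0.162 0.165] cap wrist 3649 [ 0.524 -0.114  0.068] mat z 0.0025026266499406646 20.0583
[-0.001  0.001 -1.   ]
t2 [ 0.5221 -0.104   0.1   ] [  9.8   12.59 -25.1   -0.09 -52.45  32.74] fingers low z [0.128 0.13  0.134] cap wrist 3893 [ 0.527 -0.119  0.068] mat z 0.0025270344262791067 20.9083
[-0.002  0.001 -1.   ]
[  9.79077621  12.5780933  -25.11525508  -0.09844969 -52.44075696
  32.743816  ] 0.004719055296063476
```

Run:
```python
from h import *
a=cv2.imread('pics/t2.png')[110:200,150:270]; b=cv2.imread('pics/t2w.png')
a=cv2.resize(a,(400,300),interpolation=2); b=cv2.resize(b[150:350,130:397],(400,300))
cv2.imwrite('pics/c4.png',np.hstack([a,b]))
```

```text
(no output)
```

View pics/c4.png

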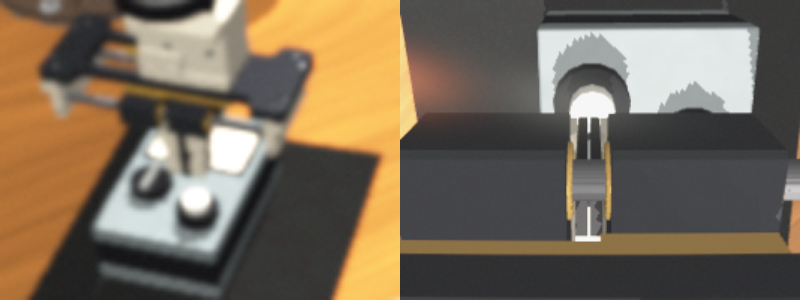

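The crop confirms it: the real tips end about 28 mm above the reported TCP, and they line up with the cap. I'll keep descending under force guard.

Run:
```python
from h import *
p=np.array([.522,-.104,.1]); f0=np.mean([robot.read_force()[2] for _ in range(5)])
p[2]=.078; robot.servo_line(p,speed=.06)
for z in np.arange(.076,.045,-.001):
    p[2]=z; robot.servo_line(p,speed=.02); robot.dwell(.05); f=robot.read_force()[2]-f0; print(round(z,4),round(robot.read_position()[2],4),round(f,2))
    if f>9: break
robot.dwell(.2); print(robot.read_force(),robot.read_t())
save('scene','s5')
```

```text
0.076 0.0761 -0.13
0.075 0.075 -0.13
0.074 0.074 -1.28
0.073 0.073 -0.76
0.072 0.072 -0.64
0.071 0.071 0.16
0.07 0.07 0.74
0.069 0.069 0.09
0.068 0.068 0.53
0.067 0.067 0.08
0.066 0.0661 1.35
0.065 0.0651 1.0
0.064 0.0641 1.04
0.063 0.0631 2.69
0.062 0.0621 4.05
0.061 0.061 3.19
0.06 0.0601 4.84
0.059 0.0599 12.68
[-1.69241642  0.29052225 11.68160635] 27.025
```

Contact came at 0.066 and the hard stop at 0.060: 6 mm of travel, about 4–5 N and then a sharp rise, so the button is fully pressed. Now release, back off and check.

Run:
```python
from h import *
p=np.array([.522,-.104,.09]); robot.servo_line(p,speed=.06)
p[2]=.22; robot.servo_line(p,speed=.15)
robot.goto(np.array([.48,-.36,.3]),robot.read_tcp_rot())
img2,d2=save('scene','s6'); PP=cloud(cam('scene'),d2)
P5=cloud(cam('scene'),np.load('pics/s5.npy'))
b=(PP[...,2]>.08)&(PP[...,2]<.097)&(img2.min(2)>120)&(np.hypot(PP[...,0]-.52,PP[...,1]+.1)<.05)
print(b.sum(),PP[b].mean(0),robot.read_t(),robot.read_force())
t=(PP[...,2]>.055)&(PP[...,2]<.078)&(np.hypot(PP[...,0]-.47,PP[...,1]+.09)<.16)
print(cv2.minAreaRect(PP[t][:,:2].astype(np.float32)))
```

```text
60 [ 0.520289   -0.10380459  0.0885664 ] 29.8667 [-0.24059129  0.14136542  0.06974238]
((0.4656864106655121, -0.08512070775032043), (0.11204041540622711, 0.17414391040802002), 42.78657913208008)
```

View pics/s6.png

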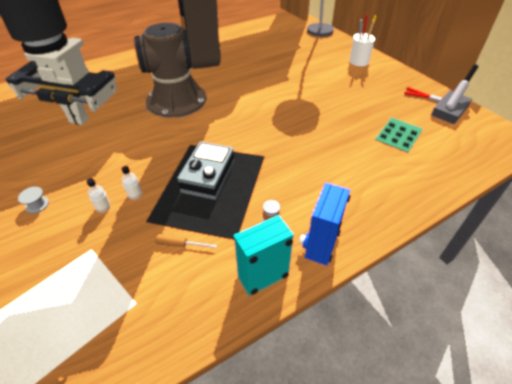

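The meter lies flat on the mat at (206,170), dial up, with the button back up at z about 0.089. The bottle (130,182), jar (272,208) and driver (187,243) look undisturbed, and the robot is clear.

```bash
python3 -c "
from rig import robot
print(robot.job_done())"
```

```text
the job is handed in; nothing more can be done
None
```

The meter was pushed over and lies flat on its back on the mat, dial up; its power button was pressed fully down (6 mm, on a second try after the first stopped short of the cap) and came back up, and the job was handed in at about 30 s with the robot touching nothing.

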